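# Nest the rinse cups and put the dust lid on

### The arm

A 6-joint arm with a two-finger parallel gripper is mounted at the origin on the work surface. World frame = base frame: x ahead of the robot, y to its left, z up, the work surface at z = 0. Lengths are in m, angles in rad, forces in N, time in s.
With the tool pointing down it reaches from about 0.35 to 0.775 m from the base axis. Payload 7.3 kg.
Tool frame: the origin (TCP) lies between the finger pads; the fingertips stand 8 mm ahead of it and the grasp point (between the pads) lies 11 mm behind it (robot.nose_length is the distance from the TCP to the fingertips, in m); z points along the fingers, y is the line along which they close (so a half turn about z gives the same grasp; the last joint's range is limited). The gripper opens to 92 mm and grips with 3 to 60 N. Pads are 19 mm wide; open, the fingers measure 130 mm over their backs; the gripper's body (75 mm by 190 mm) begins 47 mm behind the grasp point.
Start: joints at [-1.466, 0.342, 1.524, -0, 1.275, -0.146], TCP at [0.13, -0.509, 0.208] pointing down, gripper open.
Joint ranges: [-2.53, 2.53], [-0.77, 2.02], [0.04, 2.7], [-1, 4.14], [0.28, 2.66], [-3.11, 3.11]. Speed limits (rad/s): [2.57, 2.57, 3.14, 3.14, 3.14, 3.14].

### API

Orientations are given as [roll, pitch, yaw] about the fixed x, y, z axes, in that order (R = Rz(yaw) Ry(pitch) Rx(roll)).
In Python, from cell import robot gives the robot as it stands. The module is installed in compiled form; this text tells all that it offers.
- The arm moves only by the shell command python3 -m jog 'ROWS' [FORCE]. ROWS is JSON, a list that holds one entry, the list of rows, each a list of 5 numbers: the gripper's target within -1 to 1 (fully open at 1, half-way at 0, shut at -1), then the shift along the tool's x, y, z in m, then the turn about the tool's z in rad. A call has 1 to 5 rows; each row is the pose to reach, as a shift and turn from the pose commanded when the call began, along the tool's axes at that moment; what a row does not reach only later rows make up. A row lasts 1/12 s, in which the tool goes at most 41.7 mm and 7.16 degrees, less where a joint would pass 70% of its speed; a pose out of reach is approached as far as the arm can. A call with a gripper value outside its range is refused whole. The fingers move at their own pace and stop on an object; FORCE is the grip in N (left out, the last holds). Time passes only in rows, so rows that repeat a pose let the fingers close. It gives the time, the measured TCP pose, the force, the opening and the grip force at its end, in the units of the state.
- robot.observe(): the state, without advancing time (a new reading comes with each control period).
- robot.read_camera(name): name is "side" or "top" or "wrist"; returns the picture (400x640x3 uint8, red, green, blue); there is no depth.
- robot.camera_model(name): a dict with "camera_matrix" (3x3 intrinsics, pixels), "position" and "attitude" of the camera in the world; the wrist camera has in their place "mount" (4x4, takes a point from camera to tool coordinates, whose origin is the TCP and whose axes are the flange's). Camera axes: x right, y down, z forward; pixel columns grow to the right and rows downward; lengths in m; the calibration is good to about 2 mm. The wrist camera is an equidistant fisheye: a pixel r from the principal point sees the ray r / f radians off the axis. A picture is of the moment at which its call begins: read the wrist's pose just before it. camera_model takes no time and is no camera call.
- robot.hand_in(): hands the job in; it is judged then, once.
The state is a dict: "time": time; "qpos": joint angles; "qvel": joint speeds; "joint_efforts": joint torques, N m; "tool_pos": TCP position; "tool_rot": TCP orientation; "contact_force": force on the tool from outside, world axes, zero at the start; "torque": the same for the moment, N m; "opening": finger opening in m; "grip_force": force on a finger pad.
Only numpy, scipy, OpenCV 4.12 (cv2) and the standard library are available. Lean on these libraries where they do the work, as an engineer would, in place of code of your own. Each camera call takes 0.05 s, during which the arm holds its last target. There are 200 camera calls.

### The job

Put the rinse cups away: nest the tapered steel cup upright in the blue stand cup, easing it down until its taper sits snugly without forcing it, then set the black lid with the orange knob on the steel cup's rim so that it sits fully home and level. Be gentle (no dropping, no ramming), leave the blue cup standing where it is, and leave the other things on the bench alone.

Things in the scene. Friction and masses are not known exactly. Their poses are not given: they have to be found in the camera images.
- stand_cup_rim (a point): Blue tapered cup, open on top, loose, upright, 0.45 kg: 80 mm tall, mouth 52 mm inside, 59 mm outside diameter, black round foot 80 mm diameter, 8 mm thick. Point: centre of its mouth at rim height (80 mm above the bench); z is its axis, up.
- steel_cup_center (a point): Tapered steel cup, open on top, upright, loose, 0.16 kg: 100 mm tall, outside diameter 66 mm at rim, 36 mm at base, wall 3 mm. Can be pinched across its diameter just below the rim. Point: on its axis half-way up, 50 mm below the rim; z is its axis, up. Same taper as the blue cup: nested snugly, it stops by itself with 47 mm standing out, this point 3 mm below the blue rim.
- lid_center (a point): Lid, loose, knob up on the bench, 0.09 kg, 49 mm tall: below, a plug 49 mm diameter, 7 mm deep; black disc 76 mm diameter, 4 mm thick; orange upright cylindrical knob 26 mm diameter, 38 mm tall. Point: on its axis half-way up, 17.5 mm above the disc's underside, 24.5 mm below the knob's top; z is its axis, up. Seated, the plug is in the steel cup's mouth (4.5 mm play) and the disc on its rim.
- ball_vise: Engraver's ball vise, fixed, silver ball 106 mm diameter on a black ring with dark jaws on top, 99 mm tall. Origin at the centre of its underside. A bystander.
- jar: Amber glass jar with brass cap, 60 mm diameter, 75 mm tall, loose. Origin at the centre of its underside. A bystander.
- oil_bottle: Yellow bottle with red cap, 60 mm diameter, 170 mm tall, loose. Origin at the centre of its underside. A bystander.
- graver: Hand graver lying on the bench, wooden mushroom handle 36 mm diameter with thin steel blade, 120 mm long along its x axis (blade at +x), loose. Origin under the butt of its handle. A bystander.
- bench_block: Square polished steel block, 75 x 75 x 28 mm, loose. Origin at the centre of its underside. A bystander.
Not all that is in view belongs to the job. What is shaped like the part that bears lid_center but turquoise is not meant.

How it is judged:
By the outcome, as a careful person would: the job done as asked, in the order asked, and still so for the second after the job is handed in, with the robot touching nothing.
It also fails if it takes over 64 s, if anything falls off the work surface, if the arm or the gripper's body presses on something with over 40 N, if the wrist force passes 120 N, or if a joint passes its speed limit or range.

## Working session

There is one attempt and no reset: what is moved stays moved. The work goes in short steps, Python scripts to look and compute and a shell command to move; the robot and the scene stay as the last step left them, time stands still between calls to the robot, and variables do not carry over. Pictures are saved under pics/ and viewed, at most 10 in all, crops included, and the job is handed in when it is done.

```bash
mkdir -p pics; python3 - <<'E'
from cell import robot
import cv2,numpy as np
np.set_printoptions(precision=4,suppress=True)
for n in("top","side"):
    cv2.imwrite(f"pics/{n}0.png",robot.read_camera(n)[:,:,::-1])
for n in("top","side","wrist"): print(n,robot.camera_model(n))
s=robot.observe();print(s)
E
```

```text
top {'camera_matrix': array([[500.7254,   0.    , 315.359 ],
       [  0.    , 500.7254, 213.735 ],
       [  0.    ,   0.    ,   1.    ]]), 'position': array([ 0.5023, -0.0379,  1.2277]), 'attitude': array([-3.0523, -0.0042, -1.5916])}
side {'camera_matrix': array([[425.2419,   0.    , 316.9012],
       [  0.    , 425.2419, 197.1964],
       [  0.    ,   0.    ,   1.    ]]), 'position': array([ 0.2243, -0.8348,  0.6339]), 'attitude': array([-2.1307,  0.0204, -0.4487])}
wrist {'camera_matrix': array([[309.7069,   0.    , 324.9906],
       [  0.    , 309.7069, 203.6222],
       [  0.    ,   0.    ,   1.    ]]), 'mount': array([[ 0.0015, -0.9551, -0.2964,  0.0794],
       [ 1.    ,  0.0016, -0.0002, -0.0004],
       [ 0.0006, -0.2964,  0.9551, -0.176 ],
       [ 0.    ,  0.    ,  0.    ,  1.    ]])}
{'time': 0.1, 'qpos': array([-1.466 ,  0.3427,  1.5249,  0.    ,  1.2754, -0.146 ]), 'qvel': array([ 0.001 , -0.0005, -0.0027,  0.0004, -0.    , -0.0019]), 'joint_efforts': array([  0.001 , -43.2005, -24.4694,   0.0719,   0.0525,  -0.0001]), 'tool_pos': array([ 0.1303, -0.5082,  0.2073]), 'tool_rot': array([-3.1402, -0.0002,  0.2508]), 'contact_force': array([-0.3213,  1.3478, -0.2567]), 'torque': array([-0.0565,  0.0228,  0.0289]), 'grip_force': 0.0, 'opening': 0.09220854971908866}
```

View pics/top0.png

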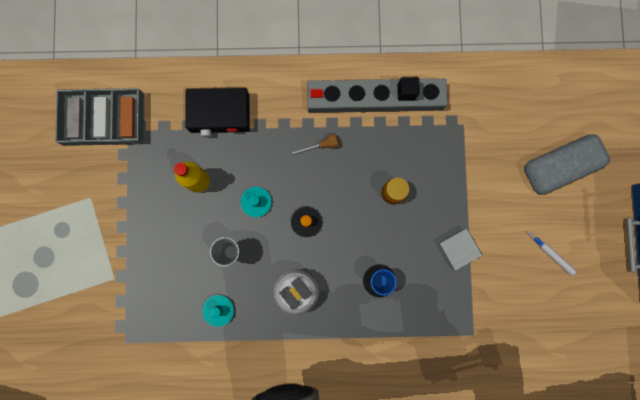

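View pics/side0.png

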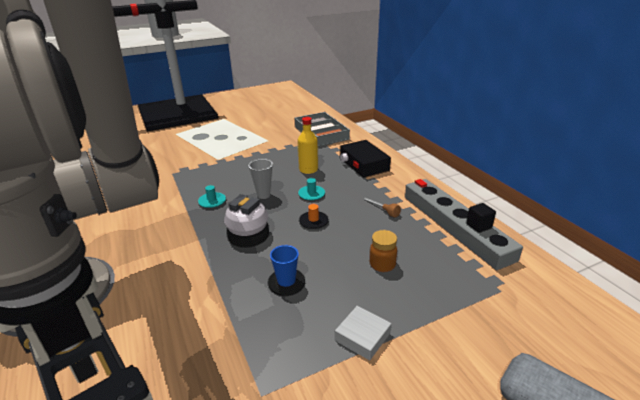

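The top view shows the steel cup at (224,252), the blue cup at (383,282), the vise at (296,292), the jar at (396,190) and the bottle at (190,176). There are three lid-shaped things: black with an orange knob at (306,221), turquoise at (256,201), and turquoise at (218,311). The black and orange one fits the description. I'll confirm it in an enlarged crop.

```bash
python3 - <<'E'
import cv2
im=cv2.imread("pics/top0.png")[180:330,195:425]
cv2.imwrite("pics/crop.png",cv2.resize(im,(782,510),interpolation=cv2.INTER_CUBIC))
E
```

```text
(no output)
```

View pics/crop.png

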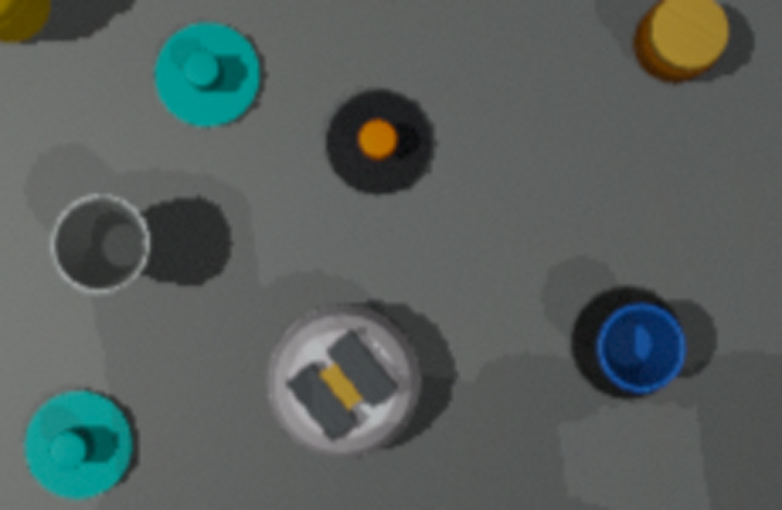

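The crop confirms the black disc with orange knob, knob-top centre at crop (378,139). The steel rim centre is at (101,243) and the blue rim at (641,348).

```bash
cat > h.py <<'E'
from cell import robot
import numpy as np,cv2
from scipy.spatial.transform import Rotation as R
np.set_printoptions(precision=4,suppress=True)
def ray(n,px):
    m=robot.camera_model(n);K=m["camera_matrix"]
    d=R.from_euler("xyz",m["attitude"]).apply(np.linalg.inv(K)@[*px,1]);return np.array(m["position"]),d
def hit(n,px,z):
    p,d=ray(n,px);return p+d*(z-p[2])/d[2]
def wpose():
    s=robot.observe();return R.from_euler("xyz",s["tool_rot"]),np.array(s["tool_pos"])
def whit(px,z,pose):
    m=robot.camera_model("wrist");K=m["camera_matrix"];M=m["mount"]
    v=(np.array(px)-K[:2,2])/K[0,0];t=np.hypot(*v)
    d=np.array([*(v/t*np.sin(t)),np.cos(t)]) if t>0 else np.array([0,0,1.])
    Rt,p=pose;o=Rt.apply(M[:3,3])+p;d=Rt.apply(M[:3,:3]@d);return o+d*(z-o[2])/d[2]
def wproj(P,pose):
    m=robot.camera_model("wrist");K=m["camera_matrix"];M=m["mount"];Rt,p=pose
    q=M[:3,:3].T@(Rt.inv().apply(np.array(P)-p)-M[:3,3]);t=np.arctan2(np.hypot(q[0],q[1]),q[2])
    return K[:2,2]+K[0,0]*t*q[:2]/np.hypot(q[0],q[1])
def go(x,y,z,yaw):
    "shift in tool axes and turn"
    Rt,p=wpose();print("tool shift",Rt.inv().apply(np.array([x,y,z])-p),"dyaw(world)",yaw-Rt.as_euler("xyz")[2])
E
python3 - <<'E'
from h import *
c=lambda u,v:((u+.5)/3.4-.5+195,(v+.5)/3.4-.5+180)
for n,px,z,sp in [("steel",(101,243),.1,(260.5,166)),("steelbase",(124,244),.003,None),("lidknob",(378,139),.049,(313.5,208)),("liddisc",(380,141),.011,None),("blue",(641,348),.08,(285,253)),("bluefoot",(630,342),.008,None),("vise",(344,379),.053,None),("bottle top",(-48,-30),.17,None),("turqNW",(209,74),.011,None),("turqSW",(79,443),.011,None),("jar",(690,32),.075,None)]:
    print(n,hit("top",c(*px),z),hit("side",sp,z) if sp else "")
go(0,0,0,0)
E
```

```text
steel [0.5231 0.1612 0.1   ] [0.518  0.1506 0.1   ]
steelbase [0.5238 0.1619 0.003 ] 
lidknob [ 0.5921 -0.0222  0.049 ] [ 0.589  -0.0303  0.049 ]
liddisc [ 0.5935 -0.0231  0.011 ] 
blue [ 0.4459 -0.1959  0.08  ] [ 0.4474 -0.1959  0.08  ]
bluefoot [ 0.4467 -0.1981  0.008 ] 
vise [0.4278 0.0041 0.053 ] 
bottle top [0.6947 0.2416 0.17  ] 
turqNW [0.6443 0.0988 0.011 ] 
turqSW [0.3844 0.1931 0.011 ] 
jar [ 0.659  -0.2371  0.075 ] 
tool shift [-0.0001 -0.5243  0.208 ] dyaw(world) -0.25081693217585443
```

```bash

python3 -m jog '[[[1,0.028,-0.02,0,0],[1,0.055,-0.039,0,0],[1,0.083,-0.059,0,0],[1,0.111,-0.078,0,0],[1,0.139,-0.098,0,0]]]'
python3 -m jog '[[[1,0.028,-0.02,0,0],[1,0.055,-0.039,0,0],[1,0.083,-0.059,0,0],[1,0.111,-0.078,0,0],[1,0.139,-0.098,0,0]]]'
python3 -m jog '[[[1,0.02,-0.028,0,0],[1,0.042,-0.056,0,0],[1,0.063,-0.084,0,0],[1,0.084,-0.112,0,0],[1,0.105,-0.14,0,0]]]'
python3 -m jog '[[[1,0.02,-0.028,0,0],[1,0.042,-0.056,0,0],[1,0.063,-0.084,0,0],[1,0.084,-0.112,0,0],[1,0.105,-0.14,0,0]]]'
python3 - <<'E'
from h import *
go(.523,.161,.207,.25)
E
```

```text
time: 0.52
tool_pos: [0.2413, -0.3777, 0.2076]
tool_rot: [-3.141, 0.0, 0.25]
contact_force: [0.1, -0.6, -0.7]
opening: 0.0914
grip_force: 0.0
time: 0.93
tool_pos: [0.3517, -0.2482, 0.2078]
tool_rot: [-3.141, 0.0, 0.251]
contact_force: [1.0, -0.9, 0.9]
opening: 0.0919
grip_force: 0.0
time: 1.35
tool_pos: [0.4181, -0.0863, 0.2077]
tool_rot: [-3.141, 0.0, 0.251]
contact_force: [-0.1, -2.1, -0.3]
opening: 0.0915
grip_force: 0.0
time: 1.77
tool_pos: [0.485, 0.0755, 0.2076]
tool_rot: [-3.142, 0.001, 0.251]
contact_force: [1.3, -0.7, -0.8]
opening: 0.0917
grip_force: 0.0
tool shift [ 0.058  -0.0734  0.0006] dyaw(world) -0.0010401373332755703
```

```bash

python3 -m jog '[[[1,0.02,-0.024,0,0],[1,0.04,-0.049,0,0],[1,0.058,-0.073,0,0],[1,0.058,-0.073,0,0]]]'
python3 - <<'E'
from h import *
P=wpose();im=robot.read_camera("wrist")[:,:,::-1]
cv2.imwrite("pics/w1.png",im);print(P[1],P[0].as_euler("xyz"),wproj([.523,.161,.1],P))
E
```

```text
time: 2.1
tool_pos: [0.524, 0.1631, 0.2071]
tool_rot: [-3.14, -0.0, 0.254]
contact_force: [-0.9, -0.8, -0.6]
opening: 0.0917
grip_force: 0.0
[0.524  0.1631 0.2071] [-3.14   -0.0004  0.2545] [327.5228 196.6044]
```

View pics/w1.png

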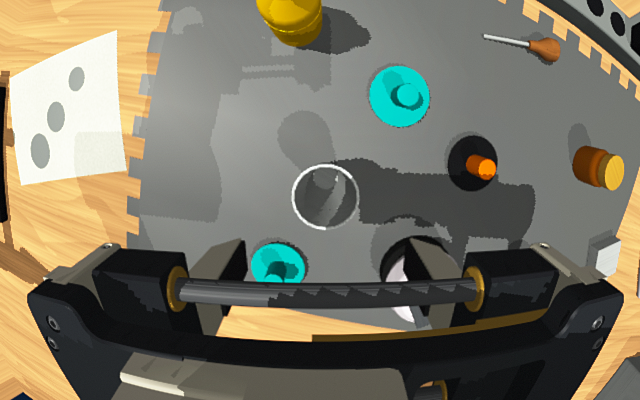

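The wrist view has the steel rim centred at (325,197), within about 2.5 mm of prediction. The lid's disc is at (472,163).

```bash

python3 -m jog '[[[1,-0.001,0,0.03,0],[1,-0.001,0,0.065,0],[1,-0.001,0,0.095,0],[1,-0.001,0,0.118,0],[1,-0.001,0,0.13,0]]]'
python3 -m jog '[[[1,0,0,0,0],[1,0,0,0,0]]]'
python3 - <<'E'
from h import *
from scipy.spatial.transform import Rotation as R
P=(R.from_euler("xyz",[-3.14,-.0004,.2545]),np.array([.524,.1631,.2071]))
print(whit((325,197),.1,P),whit((472,163),.011,P),whit((484,169.5),.049,P));go(.523,.1625,.077,.25)
E
```

```text
time: 2.57
tool_pos: [0.5195, 0.157, 0.0747]
tool_rot: [-3.141, 0.006, 0.25]
contact_force: [-1.0, -0.0, -0.7]
opening: 0.0921
grip_force: 0.0
time: 2.73
tool_pos: [0.5215, 0.1576, 0.0777]
tool_rot: [3.141, 0.002, 0.25]
contact_force: [0.8, -1.0, 0.4]
opening: 0.0915
grip_force: 0.0
[0.522  0.1633 0.1   ] [ 0.5918 -0.0175  0.011 ] [ 0.5902 -0.0159  0.049 ]
tool shift [ 0.0026 -0.0044  0.0007] dyaw(world) 2.0275431168670366e-05
```

```bash

python3 -m jog '[[[1,0.001,-0.005,0,0],[1,0.001,-0.005,0,0],[0,0.001,-0.005,0,0],[-0.5,0.001,-0.005,0,0],[-1,0.001,-0.005,0,0]]]' 15
python3 -m jog '[[[-1,0,0,0,0],[-1,0,0,0,0],[-1,0,0,0,0],[-1,0,0,0,0],[-1,0,0,0,0]]]'
```

```text
time: 3.15
tool_pos: [0.522, 0.1636, 0.0785]
tool_rot: [3.141, -0.001, 0.251]
contact_force: [0.4, 0.4, -0.1]
opening: 0.0767
grip_force: 0.0
time: 3.57
tool_pos: [0.5219, 0.1635, 0.0781]
tool_rot: [3.141, -0.0, 0.251]
contact_force: [-0.5, -1.1, 2.8]
opening: 0.0638
grip_force: 15.0
```

```bash

python3 -m jog '[[[-1,0,0,-0.005,0],[-1,0,0,-0.015,0],[-1,0,0,-0.03,0],[-1,0,0,-0.05,0],[-1,0,0,-0.07,0]]]' 20
python3 -m jog '[[[-1,0,0,-0.025,0],[-1,0,0,-0.05,0],[-1,0,0,-0.07,0],[-1,0,0,-0.08,0],[-1,0,0,-0.085,0]]]'
python3 -m jog '[[[-1,-0.008,0.017,0,0],[-1,-0.022,0.045,0,0],[-1,-0.038,0.077,0,0],[-1,-0.054,0.11,0,0],[-1,-0.07,0.142,0,0]]]'
python3 -m jog '[[[-1,-0.016,0.032,0,0],[-1,-0.032,0.065,0,0],[-1,-0.048,0.097,0,0],[-1,-0.064,0.129,0,0],[-1,-0.076,0.155,0,0]]]'
python3 -m jog '[[[-1,-0.008,0.017,0,0],[-1,-0.014,0.028,0,0],[-1,-0.016,0.032,0,0],[-1,-0.016,0.032,0,0],[-1,-0.016,0.032,0,0]]]'
python3 -m jog '[[[-1,0,0,0,0],[-1,0,0,0,0],[-1,0,0,0,0]]]'
python3 - <<'E'
from h import *
P=wpose();im=robot.read_camera("wrist")[:,:,::-1];s=robot.read_camera("side")[:,:,::-1]
cv2.imwrite("pics/w2.png",np.hstack([im[100:350,180:470],s[100:350,180:400]]));print(P[1],P[0].as_euler("xyz"),wproj([.4463,-.196,.08],P))
go(.4463,-.196,.235,.25)
E
```

```text
time: 3.98
tool_pos: [0.5213, 0.1636, 0.1489]
tool_rot: [-3.141, 0.001, 0.251]
contact_force: [0.8, 0.4, -1.9]
opening: 0.0635
grip_force: 20.0
time: 4.4
tool_pos: [0.5222, 0.1638, 0.2349]
tool_rot: [3.141, -0.003, 0.251]
contact_force: [0.6, -0.5, -2.3]
opening: 0.0634
grip_force: 20.0
time: 4.82
tool_pos: [0.4879, 0.0075, 0.2317]
tool_rot: [-3.141, 0.002, 0.252]
contact_force: [0.3, -0.6, -2.3]
opening: 0.0636
grip_force: 20.0
time: 5.23
tool_pos: [0.4525, -0.1623, 0.2319]
tool_rot: [-3.14, 0.002, 0.25]
contact_force: [0.8, -0.3, -1.7]
opening: 0.0632
grip_force: 20.0
time: 5.65
tool_pos: [0.4464, -0.1944, 0.2326]
tool_rot: [-3.141, 0.0, 0.251]
contact_force: [0.6, -0.4, -2.0]
opening: 0.0633
grip_force: 20.0
time: 5.9
tool_pos: [0.4467, -0.1944, 0.233]
tool_rot: [-3.142, -0.0, 0.252]
contact_force: [0.9, -0.2, -1.6]
opening: 0.0637
grip_force: 20.0
[ 0.4467 -0.1944  0.233 ] [-3.1416 -0.0002  0.2523] [326.7722 184.4775]
tool shift [-0.0006  0.0011 -0.002 ] dyaw(world) -0.0017790058504796313
```

View pics/w2.png

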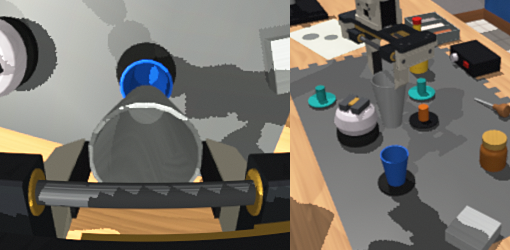

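The wrist crop shows the blue far rim edge at about full-image (327,161), with rim sides at x 300 and 353 and the cup centred at x 326.5. The side view shows the steel cup held upright above the blue cup.

```bash
python3 - <<'E'
from h import *
P=wpose();f=P[0].apply([1,0,0])
print(whit((326.5,160),.08,P)-.0295*f, whit((300,175),.08,P),whit((353,175),.08,P))
# centre of the gripped cup, from its rim
im=robot.read_camera("wrist");b=(im[...,2].astype(int)-im[...,0]>60)
m=b[150:300,270:390];r,c=np.nonzero(m);print(r.min()+150,c.min()+270,c.max()+270, c[r==r.min()].mean()+270)
s=robot.read_camera("side");m=(s[...,2].astype(int)-s[...,0]>60)[200:320,240:340];r,c=np.nonzero(m);print(r.min()+200,c.min()+240,c.max()+240)
E
python3 -m jog '[[[-1,0,0.001,0.01,0],[-1,0,0.001,0.03,0],[-1,0,0.001,0.05,0],[-1,0,0.001,0.063,0],[-1,0,0.001,0.068,0]]]'
python3 -m jog '[[[-1,0,0,0,0],[-1,0,0,0,0],[-1,0,0,0,0]]]'
python3 - <<'E'
from h import *
s=robot.read_camera("side")[:,:,::-1];t=robot.read_camera("top")[:,:,::-1]
cv2.imwrite("pics/s3.png",cv2.resize(np.hstack([s[120:320,220:350],t[200:400,320:450]]),None,fx=3,fy=3,interpolation=cv2.INTER_CUBIC))
m=robot.camera_model("side")
def proj(X):
    q=R.from_euler("xyz",m["attitude"]).inv().apply(np.array(X)-m["position"]);q=m["camera_matrix"]@q;return q[:2]/q[2]
x,y,z=wpose()[1];print(wpose()[1],proj([x,y,z-.078]),proj([.4463,-.196,.08]))
E
```

```text
[ 0.4438 -0.1966  0.08  ] [ 0.4492 -0.1655  0.08  ] [ 0.4637 -0.2213  0.08  ]
159 299 352 326.0
245 270 298
time: 6.52
tool_pos: [0.4457, -0.1956, 0.163]
tool_rot: [-3.139, 0.002, 0.251]
contact_force: [-0.0, 0.2, -2.1]
opening: 0.0634
grip_force: 20.0
time: 6.77
tool_pos: [0.4473, -0.1967, 0.1659]
tool_rot: [3.14, -0.001, 0.251]
contact_force: [-0.4, 0.6, -1.0]
opening: 0.0635
grip_force: 20.0
[ 0.4472 -0.1966  0.1659] [284.8303 250.2181] [284.5281 253.1983]
```

View pics/s3.png

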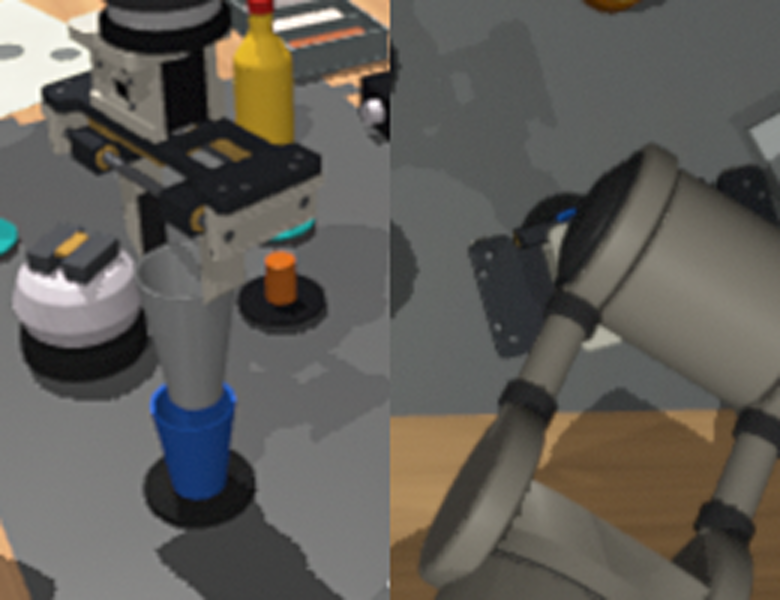

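The side crop shows the steel base centred in the blue mouth, x≈192 against 193. I'll go on down, then in small steps while watching the force.

```bash

python3 -m jog '[[[-1,-0.001,0,0.01,0],[-1,-0.001,0,0.02,0],[-1,-0.001,0,0.03,0],[-1,-0.001,0,0.038,0],[-1,-0.001,0,0.042,0]]]'
python3 -m jog '[[[-1,0,0,0.003,0],[-1,0,0,0.006,0],[-1,0,0,0.008,0],[-1,0,0,0.008,0],[-1,0,0,0.008,0]]]'
```

```text
time: 7.28
tool_pos: [0.4456, -0.1965, 0.1224]
tool_rot: [-3.141, 0.0, 0.251]
contact_force: [0.1, -0.1, -1.3]
opening: 0.0635
grip_force: 20.0
time: 7.7
tool_pos: [0.4459, -0.1966, 0.1151]
tool_rot: [3.141, -0.0, 0.251]
contact_force: [-0.1, -0.0, -2.9]
opening: 0.0637
grip_force: 20.0
```

```bash
python3 - <<'E'
from h import *
s=robot.observe();print(s["tool_pos"],s["contact_force"],s["torque"]);go(.4455,-.196,.105,.25)
E
```

```text
[ 0.4459 -0.1966  0.1151] [-0.1008 -0.0142 -2.8533] [ 0.0367 -0.0142 -0.0113]
tool shift [-0.0002 -0.0007  0.0101] dyaw(world) -0.0008247317175800184
```

```bash

python3 -m jog '[[[-1,0,0,0.001,0],[-1,0,0,0.002,0],[-1,0,0,0.003,0],[-1,0,0,0.004,0],[-1,0,0,0.004,0]]]'
python3 -m jog '[[[-1,0,0,0.001,0],[-1,0,0,0.002,0],[-1,0,0,0.002,0],[-1,0,0,0.002,0],[-1,0,0,0.002,0]]]'
```

```text
time: 8.12
tool_pos: [0.4456, -0.1963, 0.1108]
tool_rot: [-3.141, 0.0, 0.251]
contact_force: [-0.3, 2.0, -1.4]
opening: 0.0635
grip_force: 20.0
time: 8.53
tool_pos: [0.4456, -0.1962, 0.1088]
tool_rot: [-3.141, 0.0, 0.251]
contact_force: [-0.3, 4.4, 0.3]
opening: 0.0633
grip_force: 20.0
```

A force in +y means the cup is touching the -y wall, so I'll ease over in +y.

```bash

python3 -m jog '[[[-1,0,-0.0005,0,0],[-1,0,-0.001,0,0],[-1,0,-0.001,0,0],[-1,0,-0.001,0,0]]]'
python3 -m jog '[[[-1,0,0,0.0005,0],[-1,0,0,0.001,0],[-1,0,0,0.001,0],[-1,0,0,0.001,0]]]'
```

```text
time: 8.87
tool_pos: [0.4455, -0.1958, 0.1088]
tool_rot: [3.141, 0.0, 0.251]
contact_force: [0.2, 0.9, -2.4]
opening: 0.0635
grip_force: 20.0
time: 9.2
tool_pos: [0.4456, -0.1957, 0.108]
tool_rot: [3.141, -0.0, 0.251]
contact_force: [0.4, 0.6, -1.0]
opening: 0.0636
grip_force: 20.0
```

```bash

python3 -m jog '[[[-1,0,-0.0003,0.0005,0],[-1,0,-0.0003,0.001,0],[-1,0,-0.0003,0.001,0],[-1,0,-0.0003,0.001,0]]]'
python3 -m jog '[[[-1,0,0,0.0005,0],[-1,0,0,0.001,0],[-1,0,0,0.001,0],[-1,0,0,0.001,0]]]'
```

```text
time: 9.53
tool_pos: [0.4454, -0.1954, 0.1069]
tool_rot: [3.141, 0.0, 0.251]
contact_force: [-0.5, -0.3, -1.3]
opening: 0.0637
grip_force: 20.0
time: 9.87
tool_pos: [0.4455, -0.1953, 0.1059]
tool_rot: [3.141, -0.0, 0.251]
contact_force: [0.9, 0.8, -1.0]
opening: 0.0639
grip_force: 20.0
```

```bash

python3 -m jog '[[[-1,0,0,0.0003,0],[-1,0,0,0.0006,0],[-1,0,0,0.0006,0],[-1,0,0,0.0006,0]]]'
python3 -m jog '[[[-1,0,0,0.0003,0],[-1,0,0,0.0006,0],[-1,0,0,0.0006,0],[-1,0,0,0.0006,0]]]'
```

```text
time: 10.2
tool_pos: [0.4456, -0.1954, 0.1056]
tool_rot: [3.141, -0.0, 0.251]
contact_force: [0.3, 1.1, 3.5]
opening: 0.0633
grip_force: 20.0
time: 10.53
tool_pos: [0.4457, -0.1954, 0.1053]
tool_rot: [3.141, -0.001, 0.251]
contact_force: [0.0, 0.5, 7.0]
opening: 0.0637
grip_force: 20.0
```

It is seated: the force is rising at the predicted height. I'll open gradually, retreat up, and move to the lid.

```bash

python3 -m jog '[[[-1,0,0,-0.0004,0],[0.4,0,0,-0.0004,0],[0.5,0,0,-0.0004,0],[0.8,0,0,-0.0004,0],[1,0,0,-0.0004,0]]]' 5
python3 -m jog '[[[1,0,0,0,0],[1,0,0,0,0],[1,0,0,0,0],[1,0,0,-0.005,0],[1,0,0,-0.015,0]]]'
python3 -m jog '[[[1,0,0,-0.02,0],[1,0,0,-0.04,0],[1,0,0,-0.065,0],[1,0,0,-0.08,0],[1,0,0,-0.085,0]]]'
python3 - <<'E'
from h import *
go(.5915,-.021,.15,.25)
P=wpose();im=robot.read_camera("wrist")[:,:,::-1];s=robot.read_camera("side")[:,:,::-1]
cv2.imwrite("pics/w4.png",cv2.resize(np.hstack([im[60:310,180:430],s[120:370,180:400]]),None,fx=1.7,fy=1.7,interpolation=cv2.INTER_CUBIC));print(P[1],P[0].as_euler("xyz"),wproj([.4456,-.1953,.127],P))
E
```

```text
time: 10.95
tool_pos: [0.4453, -0.1953, 0.1049]
tool_rot: [-3.141, 0.0, 0.251]
contact_force: [-0.6, -0.2, 0.3]
opening: 0.0777
grip_force: 0.0
time: 11.37
tool_pos: [0.4447, -0.1949, 0.1196]
tool_rot: [-3.14, 0.002, 0.251]
contact_force: [-0.1, 0.2, -0.2]
opening: 0.0916
grip_force: 0.0
time: 11.78
tool_pos: [0.4465, -0.196, 0.2081]
tool_rot: [3.138, -0.003, 0.251]
contact_force: [0.2, -0.2, 0.0]
opening: 0.0923
grip_force: 0.0
tool shift [ 0.1837 -0.1337  0.0582] dyaw(world) -0.0008702384436667376
[ 0.4465 -0.196   0.2081] [ 3.1378 -0.0034  0.2509] [324.1792 204.2805]
```

View pics/w4.png

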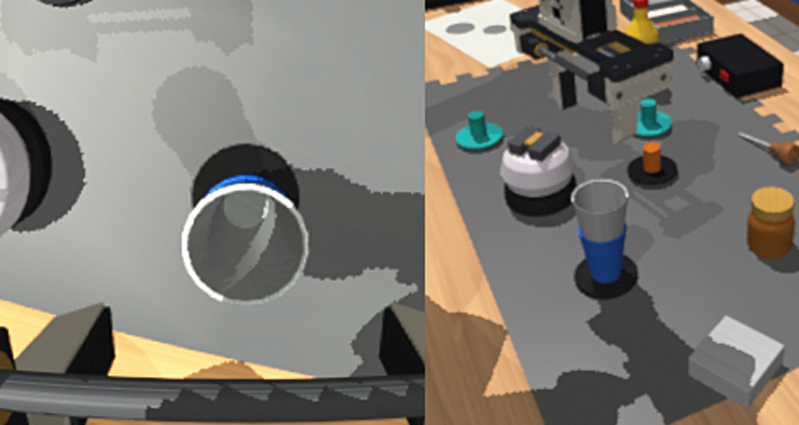

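The cup is nested and upright. Its rim centre in the wrist view is at (324,203), as predicted.

```bash

python3 -m jog '[[[1,0.02,-0.015,0,0],[1,0.05,-0.036,0,0],[1,0.08,-0.058,0,0],[1,0.11,-0.08,0,0],[1,0.14,-0.102,0,0]]]'
python3 -m jog '[[[1,0.025,-0.018,0.01,0],[1,0.04,-0.029,0.03,0],[1,0.044,-0.032,0.05,0],[1,0.044,-0.032,0.058,0],[1,0.044,-0.032,0.058,0]]]'
python3 -m jog '[[[1,0,0,0,0],[1,0,0,0,0],[1,0,0,0,0]]]'
python3 - <<'E'
from h import *
P=wpose();im=robot.read_camera("wrist")
cv2.imwrite("pics/w5.png",im[:,:,::-1]);print(P[1],P[0].as_euler("xyz"),wproj([.592,-.021,.049],P))
i=im.astype(int);m=(i[...,0]>140)&(i[...,1]>50)&(i[...,1]<150)&(i[...,2]<60)
n,l,st,ce=cv2.connectedComponentsWithStats(m.astype(np.uint8));print([(list(st[k]),ce[k]) for k in range(1,n) if st[k][4]>80])
cv2.imwrite("pics/w5.png",cv2.resize(im[100:300,220:430,::-1],None,fx=3,fy=3,interpolation=cv2.INTER_CUBIC))
E
```

```text
time: 12.3
tool_pos: [0.5558, -0.0601, 0.2035]
tool_rot: [-3.14, 0.002, 0.25]
contact_force: [1.1, -0.2, 0.6]
opening: 0.0922
grip_force: 0.0
time: 12.72
tool_pos: [0.5882, -0.0194, 0.1434]
tool_rot: [-3.139, 0.007, 0.251]
contact_force: [-0.7, -0.3, -0.2]
opening: 0.0919
grip_force: 0.0
time: 12.97
tool_pos: [0.5908, -0.0207, 0.1484]
tool_rot: [3.141, -0.002, 0.25]
contact_force: [0.3, -0.2, 0.2]
opening: 0.0919
grip_force: 0.0
[ 0.5908 -0.0207  0.1484] [ 3.1406 -0.002   0.2496] [326.0702 196.3769]
[([np.int32(37), np.int32(6), np.int32(59), np.int32(43), np.int32(979)], array([68.1502, 30.0899])), ([np.int32(406), np.int32(10), np.int32(47), np.int32(29), np.int32(601)], array([432.5458,  24.7454])), ([np.int32(64), np.int32(49), np.int32(20), np.int32(19), np.int32(185)], array([73.5459, 55.773 ])), ([np.int32(510), np.int32(160), np.int32(32), np.int32(50), np.int32(480)], array([519.8021, 180.7167])), ([np.int32(520), np.int32(168), np.int32(26), np.int32(31), np.int32(236)], array([528.3898, 181.1017])), ([np.int32(313), np.int32(176), np.int32(26), np.int32(34), np.int32(489)], array([327.0102, 193.6074])), ([np.int32(466), np.int32(268), np.int32(17), np.int32(20), np.int32(108)], array([476.0093, 276.0833]))]
```

View pics/w5.png

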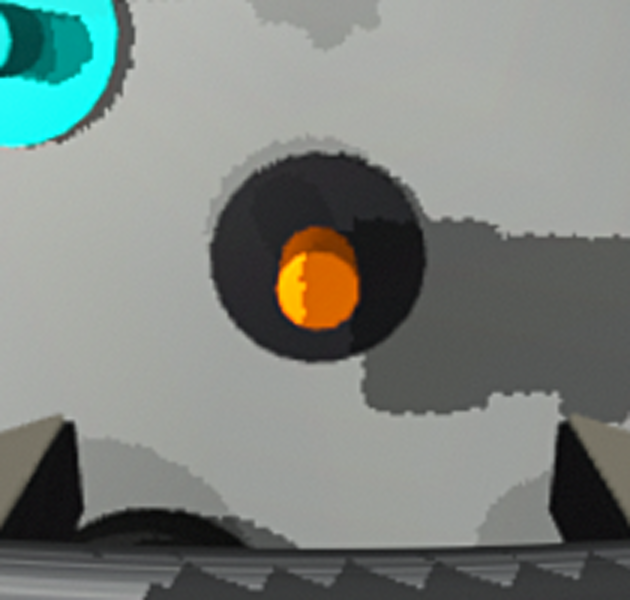

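The crop shows the knob top at full-image (326,197), which gives the lid at (0.592, -0.021). I'll descend, slowing at the end, and grip.

```bash

python3 -m jog '[[[1,0.001,0.0005,0.025,0],[1,0.001,0.0005,0.05,0],[1,0.001,0.0005,0.075,0],[1,0.001,0.0005,0.093,0],[1,0.001,0.0005,0.103,0]]]'
python3 -m jog '[[[1,0,0,0.006,0],[1,0,0,0.012,0],[1,0,0,0.017,0],[1,0,0,0.02,0],[1,0,0,0.02,0]]]'
python3 -m jog '[[[1,0,0,0,0],[1,0,0,0,0],[0.2,0,0,0,0],[-0.1,0,0,0,0],[-0.3,0,0,0,0]]]' 15
```

```text
time: 13.43
tool_pos: [0.5905, -0.0204, 0.0426]
tool_rot: [-3.141, 0.002, 0.25]
contact_force: [0.2, 0.5, 0.1]
opening: 0.0917
grip_force: 0.0
time: 13.85
tool_pos: [0.5916, -0.0201, 0.0242]
tool_rot: [3.141, -0.0, 0.251]
contact_force: [-1.4, -0.8, 0.3]
opening: 0.0917
grip_force: 0.0
time: 14.27
tool_pos: [0.5916, -0.0201, 0.0243]
tool_rot: [3.141, -0.0, 0.251]
contact_force: [0.2, -0.5, -0.3]
opening: 0.076
grip_force: 0.0
```

```bash
python3 - <<'E'
from h import *
go(.592,-.021,.024,.25);print(robot.observe()["opening"])
E
```

```text
tool shift [0.0001 0.001  0.0003] dyaw(world) -0.0008162835788838585
0.07601198886048867
```

```bash

python3 -m jog '[[[-0.4,0,0.0008,0,0],[-0.4,0,0.0008,0,0],[-0.4,0,0.0008,0,0],[-0.4,0,0.0008,0,0],[-1,0,0.0008,0,0]]]' 15
python3 -m jog '[[[-1,0,0,0,0],[-1,0,0,0,0],[-1,0,0,0,0],[-1,0,0,0,0],[-1,0,0,0,0]]]'
python3 -m jog '[[[-1,0,0,0,0],[-1,0,0,0,0],[-1,0,0,0,0],[-1,0,0,0,0],[-1,0,0,0,0]]]'
```

```text
time: 14.68
tool_pos: [0.5917, -0.0209, 0.0241]
tool_rot: [3.142, 0.0, 0.251]
contact_force: [-0.2, 0.8, 0.3]
opening: 0.0433
grip_force: 0.0
time: 15.1
tool_pos: [0.5917, -0.0209, 0.0241]
tool_rot: [3.141, 0.0, 0.251]
contact_force: [0.4, -0.5, 0.3]
opening: 0.0251
grip_force: 15.0
time: 15.52
tool_pos: [0.5917, -0.0208, 0.0241]
tool_rot: [3.141, -0.0, 0.251]
contact_force: [-0.3, -0.3, 0.2]
opening: 0.0251
grip_force: 15.0
```

```bash

python3 -m jog '[[[-1,0,0,-0.005,0],[-1,0,0,-0.015,0],[-1,0,0,-0.035,0],[-1,0,0,-0.06,0],[-1,0,0,-0.085,0]]]' 20
python3 -m jog '[[[-1,0,0,-0.025,0],[-1,0,0,-0.05,0],[-1,0,0,-0.075,0],[-1,0,0,-0.09,0],[-1,0,0,-0.096,0]]]'
python3 -m jog '[[[-1,-0.013,0.01,0,0],[-1,-0.036,0.026,0,0],[-1,-0.062,0.044,0,0],[-1,-0.087,0.063,0,0],[-1,-0.113,0.081,0,0]]]'
python3 -m jog '[[[-1,-0.026,0.019,0,0],[-1,-0.048,0.034,0,0],[-1,-0.062,0.045,0,0],[-1,-0.069,0.05,0,0],[-1,-0.072,0.052,0,0]]]'
python3 -m jog '[[[-1,0,0,0,0],[-1,0,0,0,0],[-1,0,0,0,0],[-1,0,0,0,0]]]'
python3 - <<'E'
from h import *
go(.4456,-.1953,.144,.25)
P=wpose();im=robot.read_camera("wrist")[:,:,::-1];s=robot.read_camera("side")[:,:,::-1]
cv2.imwrite("pics/w6.png",cv2.resize(np.hstack([im[60:310,180:470],s[100:350,220:350]]),None,fx=1.9,fy=1.9,interpolation=cv2.INTER_CUBIC))
x,y,z=P[1];print(P[1],wproj([x,y,z-.024+.011],P),wproj([.4456,-.1953,.127],P))
E
```

```text
time: 15.93
tool_pos: [0.5914, -0.0207, 0.1106]
tool_rot: [-3.141, 0.001, 0.251]
contact_force: [0.9, -0.4, -0.9]
opening: 0.0251
grip_force: 20.0
time: 16.35
tool_pos: [0.5929, -0.0209, 0.2091]
tool_rot: [3.139, -0.005, 0.251]
contact_force: [0.3, -0.2, -0.7]
opening: 0.0248
grip_force: 20.0
time: 16.77
tool_pos: [0.501, -0.1279, 0.2047]
tool_rot: [-3.141, 0.001, 0.252]
contact_force: [0.2, -1.0, -0.4]
opening: 0.0247
grip_force: 20.0
time: 17.18
tool_pos: [0.4447, -0.1963, 0.205]
tool_rot: [-3.141, 0.0, 0.249]
contact_force: [0.3, 0.4, -0.2]
opening: 0.0245
grip_force: 20.0
time: 17.52
tool_pos: [0.446, -0.1948, 0.205]
tool_rot: [-3.141, -0.0, 0.252]
contact_force: [0.7, -0.3, -1.2]
opening: 0.0249
grip_force: 20.0
tool shift [-0.0005  0.0004  0.061 ] dyaw(world) -0.00212633474158741
[ 0.446  -0.1948  0.205 ] [325.6431 233.5556] [325.9924 204.7946]
```

View pics/w6.png

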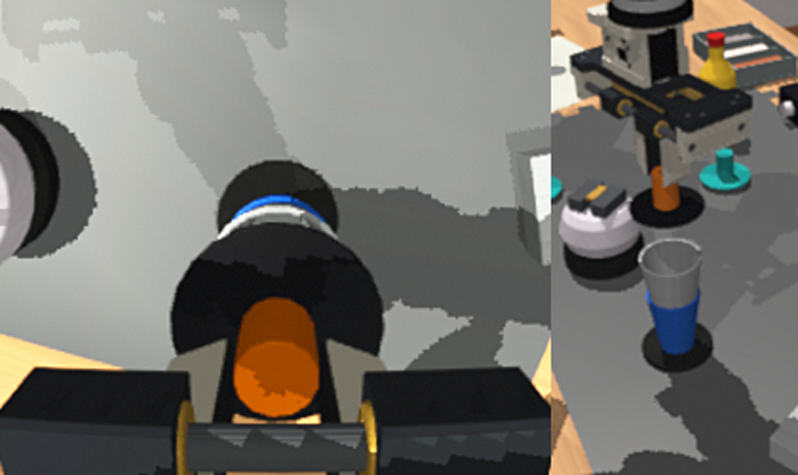

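The lid is held level, with its disc centred at wrist x≈326, over the rim. I'll lower to just above the rim, then ease down.

```bash

python3 -m jog '[[[-1,-0.0005,0.0003,0.012,0],[-1,-0.0005,0.0003,0.025,0],[-1,-0.0005,0.0003,0.036,0],[-1,-0.0005,0.0003,0.043,0],[-1,-0.0005,0.0003,0.046,0]]]'
python3 -m jog '[[[-1,0,0,0,0],[-1,0,0,0,0],[-1,0,0,0.001,0],[-1,0,0,0.002,0],[-1,0,0,0.003,0]]]'
python3 -m jog '[[[-1,0,0,0.001,0],[-1,0,0,0.002,0],[-1,0,0,0.003,0],[-1,0,0,0.003,0],[-1,0,0,0.003,0]]]'
```

```text
time: 18.03
tool_pos: [0.4448, -0.1955, 0.1581]
tool_rot: [-3.14, 0.001, 0.251]
contact_force: [-0.4, 0.4, -1.4]
opening: 0.0253
grip_force: 20.0
time: 18.45
tool_pos: [0.4453, -0.1961, 0.1564]
tool_rot: [3.141, -0.001, 0.251]
contact_force: [1.1, 0.7, -1.2]
opening: 0.0244
grip_force: 20.0
time: 18.87
tool_pos: [0.445, -0.196, 0.153]
tool_rot: [-3.142, 0.0, 0.251]
contact_force: [0.4, -1.0, -1.1]
opening: 0.0247
grip_force: 20.0
```

```bash

python3 -m jog '[[[-1,0.0008,-0.0005,0,0],[-1,0.0008,-0.0005,0.001,0],[-1,0.0008,-0.0005,0.002,0],[-1,0.0008,-0.0005,0.003,0],[-1,0.0008,-0.0005,0.003,0]]]'
python3 -m jog '[[[-1,0,0,0.001,0],[-1,0,0,0.002,0],[-1,0,0,0.003,0],[-1,0,0,0.003,0],[-1,0,0,0.003,0]]]'
```

```text
time: 19.28
tool_pos: [0.4456, -0.1952, 0.1499]
tool_rot: [-3.141, 0.0, 0.251]
contact_force: [-0.6, -0.7, -1.1]
opening: 0.0246
grip_force: 20.0
time: 19.7
tool_pos: [0.4457, -0.1953, 0.147]
tool_rot: [-3.142, 0.0, 0.251]
contact_force: [-0.3, 0.2, -0.7]
opening: 0.0247
grip_force: 20.0
```

```bash

python3 -m jog '[[[-1,0,0,0.0007,0],[-1,0,0,0.0014,0],[-1,0,0,0.002,0],[-1,0,0,0.002,0],[-1,0,0,0.002,0]]]'
python3 -m jog '[[[-1,0,0,0.0004,0],[-1,0,0,0.0008,0],[-1,0,0,0.0008,0],[-1,0,0,0.0008,0]]]'
```

```text
time: 20.12
tool_pos: [0.4457, -0.1953, 0.1451]
tool_rot: [3.142, 0.0, 0.251]
contact_force: [0.1, -0.7, -0.6]
opening: 0.0246
grip_force: 20.0
time: 20.45
tool_pos: [0.4458, -0.1954, 0.1444]
tool_rot: [3.141, -0.0, 0.251]
contact_force: [0.7, -0.4, -1.1]
opening: 0.0243
grip_force: 20.0
```

```bash

python3 -m jog '[[[-1,0,0,0.0003,0],[-1,0,0,0.0006,0],[-1,0,0,0.0006,0],[-1,0,0,0.0006,0]]]'
python3 -m jog '[[[-1,0,0,0.0002,0],[-1,0,0,0.0004,0],[-1,0,0,0.0004,0],[-1,0,0,0.0004,0]]]'
```

```text
time: 20.78
tool_pos: [0.446, -0.1955, 0.1442]
tool_rot: [3.141, -0.001, 0.251]
contact_force: [-0.2, -0.7, 5.2]
opening: 0.0245
grip_force: 20.0
time: 21.12
tool_pos: [0.4461, -0.1956, 0.1441]
tool_rot: [3.14, -0.001, 0.251]
contact_force: [-1.2, 0.9, 7.0]
opening: 0.0247
grip_force: 20.0
```

Seated: about 8 N at the predicted height. I'll ease off, release slowly, retreat and check.

```bash

python3 -m jog '[[[-1,0,0,-0.0005,0],[-1,0,0,-0.0005,0],[-0.35,0,0,-0.0005,0],[-0.3,0,0,-0.0005,0],[-0.1,0,0,-0.0005,0]]]' 5
python3 -m jog '[[[0.3,0,0,0,0],[0.6,0,0,0,0],[0.6,0,0,0,0],[0.6,0,0,0,0],[0.6,0,0,0,0]]]'
python3 -m jog '[[[0.6,0,0,-0.005,0],[0.6,0,0,-0.015,0],[0.6,0,0,-0.03,0],[0.6,0,0,-0.05,0],[0.6,0,0,-0.065,0]]]'
python3 -m jog '[[[0.6,0,0,-0.015,0],[0.6,0,0,-0.025,0],[0.6,0,0,-0.03,0],[0.6,0,0,-0.03,0],[0.6,0,0,-0.03,0]]]'
python3 - <<'E'
from h import *
P=wpose();im=robot.read_camera("wrist")[:,:,::-1];s=robot.read_camera("side")[:,:,::-1]
s=cv2.resize(s[150:310,220:350],None,fx=3,fy=3,interpolation=cv2.INTER_CUBIC);w=cv2.resize(im[80:320,200:400],(400,480))
cv2.imwrite("pics/f.png",np.hstack([w,s]))
print(P[1],wproj([.4456,-.1953,.131],P),wproj([.4456,-.1953,.169],P))
E
```

```text
time: 21.53
tool_pos: [0.4455, -0.1951, 0.1435]
tool_rot: [-3.141, 0.001, 0.251]
contact_force: [0.0, -0.3, -0.1]
opening: 0.0351
grip_force: 0.0
time: 21.95
tool_pos: [0.4457, -0.1953, 0.1438]
tool_rot: [3.142, -0.0, 0.251]
contact_force: [-0.3, -0.1, 0.4]
opening: 0.0678
grip_force: 0.0
time: 22.37
tool_pos: [0.4459, -0.1954, 0.2104]
tool_rot: [3.141, -0.001, 0.251]
contact_force: [-0.2, -0.2, 0.1]
opening: 0.0733
grip_force: 0.0
time: 22.78
tool_pos: [0.4456, -0.1952, 0.2386]
tool_rot: [-3.142, 0.0, 0.251]
contact_force: [-0.4, -0.2, -0.9]
opening: 0.0737
grip_force: 0.0
[ 0.4456 -0.1952  0.2386] [325.5968 194.9277] [325.6517 207.2249]
```

View pics/f.png

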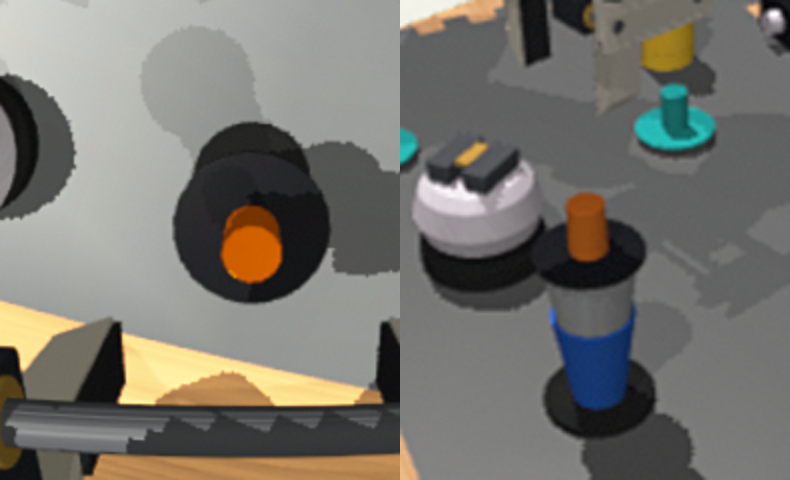

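The lid sits level and centred: disc at (325.5,193) and knob top at (325.5,206.5), as predicted. The blue cup is still standing and the gripper is clear.

```bash
python3 -c "
from cell import robot;print(robot.hand_in())"
```

```text
the job is handed in; nothing more can be done
None
```

The steel cup is nested snugly in the blue cup, the lid with the orange knob sits level on its rim, and the job was handed in at about 23 s of the 64 s allowed; no verdict came back.

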